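Take the top carrier off the pile and load it with couplings

TASK

Lift only the top blue carrier straight off the nested pile, leaving the other two nested where they are, and set it down flat between the end stops of the grey cradle. Then stand the three couplings that are loose on the open bench (not those on the black rack or in the trays) upright in it, one in each cell. Set things down rather than dropping them, and do not shift or knock over anything else on the bench.

Things in the scene. Friction and masses are not known exactly. Their poses are not given: they have to be found in the camera images.
- carrier_top: Top carrier of the pile of three, the one to use: blue plastic, three cells, yellow card holders on the ends, 130 (x) x 46 (y) x 31 (z) mm, 0.22 kg. Origin: centre of the underside of its feet; x along it, z up. Feet 32 x 32 x 7 mm, floor 4 mm, walls 4 mm thick, 20 mm above the floor; cells 38 mm square, 42 mm apart. Floor rests on the rim below, feet hang 7 mm into those cells, 3 mm play.
- carrier_mid: The middle carrier of the pile, identical to carrier_top and 24 mm below it; stays in the pile. Origin and axes as carrier_top.
- carrier_low: The lowest carrier of the pile, identical, standing on the bench; stays. Origin and axes as carrier_top.
- carrier_top_cell0 (a point): Centre of the floor of cell 0 of the top carrier (at -x, 42 mm from the middle), 11 mm above the carrier's origin and 20 mm below its rim.
- carrier_top_cell1 (a point): Centre of the floor of cell 1 of the top carrier (the middle one), 11 mm above the carrier's origin and 20 mm below its rim.
- carrier_top_cell2 (a point): Centre of the floor of cell 2 of the top carrier (at +x, 42 mm from the middle), 11 mm above the carrier's origin and 20 mm below its rim.
- cradle: Locating cradle screwed to the bench: grey metal plate 180 (x) x 80 (y) x 6 mm, a black U-shaped stop at each end, 12 mm above the plate. The stops enclose 140 x 56 mm (5 mm play all round a carrier) and reach 22 mm along its sides; the long sides are open for 100 mm in the middle. Origin: centre of its underside, x along it, z up.
- cradle_seat (a point): Centre of the top of the cradle's base plate, 6 mm above the bench: where the middle of the carrier's underside goes. x along the cradle.
- coupling_a: One of three identical zinc hose couplings with two blue bands, standing upright on the bench: hexagon top 25 mm across flats, 29 mm across corners, tapering slightly to a narrower foot; 48 mm high. Origin: centre of its underside, z up. About 0.12 kg.
- coupling_b: One of three identical zinc hose couplings with two blue bands, standing upright on the bench: hexagon top 25 mm across flats, 29 mm across corners, tapering slightly to a narrower foot; 48 mm high. Origin: centre of its underside, z up. About 0.12 kg.
- coupling_c: One of three identical zinc hose couplings with two blue bands, standing upright on the bench: hexagon top 25 mm across flats, 29 mm across corners, tapering slightly to a narrower foot; 48 mm high. Origin: centre of its underside, z up. About 0.12 kg.
- tin: Bystander: round yellow and black paste tin, 70 mm across, 55 mm high. Origin: centre of its underside.
- sleeve: Bystander: plain grey metal sleeve standing upright, 34 mm across, 41 mm high. Origin: centre of its underside.
- tape: Bystander: roll of blue tape lying flat, 68 mm across, 19 mm high. Origin: centre of its underside.
- oiler: Bystander: green thumb oil can with a slanting spout, 62 x 83 mm, 176 mm high to the tip. Origin: centre of its underside.
- spring: Bystander: coil spring lying by the blue boxes at the right, 18 x 59 x 18 mm. Origin: centre of its underside.
Things that resemble listed ones, but are neither listed nor needed, are in the scene too. What is shaped like the coupling_b but orange or turquoise is not meant.

How it is judged:
By the outcome, as a careful person would: the job done as asked, in the order asked, and still so for the second after the job is handed in, with the robot touching nothing.
It also fails if it takes over 72 s, if anything falls off the work surface, if the arm or the gripper's body presses on something with over 40 N, if the wrist force passes 120 N, or if a joint passes its speed limit or range.

ROBOT

A 6-joint arm with a two-finger parallel gripper is mounted at the origin on a cart in front of the work surface, level with it; the furniture and walls round the work are solid. World frame = base frame: x ahead of the robot, y to its left, z up, the work surface at z = 0. Lengths are in m, angles in rad, forces in N, time in s.
With the tool pointing down it reaches from about 0.225 to 0.875 m from the base axis. Payload 3.4 kg.
Tool frame: the origin (TCP) lies on the mounting face of the last link; the fingertips stand 173 mm ahead of it and the grasp point (between the pads) lies 155 mm ahead of it; z points along the fingers, y is the line along which they close (so a half turn about z gives the same grasp; the last joint's range is limited). The gripper opens to 85 mm and grips with 20 to 120 N. Pads are 22 mm wide; open, the fingers measure 114 mm over their backs; the gripper's body (76 mm by 85 mm) begins 54 mm behind the grasp point. The pads swing forward as they close: fully open they stand 13 mm farther back than shut.
Start: joints at [1.083, 0.276, 1.505, -0, 1.361, -0.121], TCP at [0.206, 0.537, 0.405] pointing down, gripper open.
Joint ranges: [-2.89, 2.89], [-0.75, 2.08], [0.22, 2.7], [-1.18, 4.32], [0.11, 2.71], [-2.7, 2.7]. Speed limits (rad/s): [2.57, 2.57, 3.14, 3.14, 3.14, 3.14].

INTERFACE

Orientations are given as a unit quaternion [w, x, y, z].
In Python, from rig import manip gives the robot as it stands.
- The arm moves only by the tool carry_out, never from a script. Its arguments are lists of equal length, an entry for each row: "linear": the shift along the world's x, y, z each as a share of 500 mm, from -1 to 1, a list of three; "angular": the turn, a rotation vector about the world's x, y, z each as a share of 0.08 rad, from -1 to 1, a list of three; "hand": the opening, from 0 (shut) to 1 (fully open). In form: {"linear": [[x, y, z], ...], "angular": [[rx, ry, rz], ...], "hand": [hand, ...]}. A call has 1 to 8 rows; each row shifts and turns the commanded pose from where the row before left it; what a row does not reach is not made up. A row lasts 1/12 s, in which the tool goes at most 41.7 mm and 7.16 degrees, less where a joint would pass 70% of its speed; a pose out of reach is approached as far as the arm can. A call with a number of a shift or a turn outside -1 to 1 is refused whole. A call with a gripper value outside its range is refused whole. The fingers move at their own pace and stop on an object; "force" is the grip in N (left out, the last holds). Time passes only in rows, so rows that do not move let the fingers close. It gives the time, the measured TCP pose, the force, the opening and the grip force at its end, in the units of the state.
- manip.get_state(): the state, without advancing time (a new reading comes with each control period).
- manip.get_image(name): name is "scene" or "top"; returns the picture (480x640x3 uint8, red, green, blue); there is no depth.
- manip.camera_params(name): a dict with "fx", "fy", "cx", "cy" (pixels), "view" (4x4, takes a point from world to camera coordinates). Camera axes: x right, y down, z forward; pixel columns grow to the right and rows downward; lengths in m; the calibration is good to about 2 mm. A picture is of the moment at which its call begins. camera_params takes no time and is no camera call.
- manip.sign_off(): hands the job in; it is judged then, once.
The state is a dict: "clock": time; "qpos": joint angles; "qd": joint speeds; "effort": joint torques, N m; "position": TCP position; "ee_rot": TCP orientation; "contact_force": force on the tool from outside, world axes, zero at the start; "moment": the same for the moment, N m; "width": finger opening in m; "gripper_force": force on a finger pad.
Only numpy, scipy, OpenCV 4.12 (cv2) and the standard library are available. Lean on these libraries where they do the work, as an engineer would, in place of code of your own. Each camera call takes 0.05 s, during which the arm holds its last target. There are 200 camera calls.

## Working session

There is one attempt and no reset: what is moved stays moved. The work goes in short steps, Python scripts to look and compute and a tool call to move; the robot and the scene stay as the last step left them, time stands still between calls to the robot, and variables do not carry over. Pictures are saved under pics/ and viewed, at most 10 in all, crops included, and the job is handed in when it is done.

Besides the shell and the picture viewer there is one more tool, called after "Emit:" as name(argument=value, ...), one argument or row to a line, values as JSON. carry_out: Moves the arm, as the interface text tells. Its arguments: {"type":"object","properties":{"linear":{"type":"array"},"angular":{"type":"array"},"hand":{"type":"array"},"force":{"type":"number"}},"required":["linear","angular","hand"]}

```bash
ls; mkdir -p pics; python3 - <<'E'
from rig import manip
import cv2,numpy as np
for n in("scene","top"):
    im=manip.get_image(n); cv2.imwrite(f"pics/{n}0.png",im[:,:,::-1]); p=manip.camera_params(n)
    print(n,p["fx"],p["fy"],p["cx"],p["cy"]);print(np.round(p["view"],3))
s=manip.get_state();print(s)
E
```

```text
pics
scene 501.3951448853081 501.3951448853081 321.3139030409469 247.73723344191677
[[ 0.844  0.536  0.004 -0.383]
 [ 0.461 -0.721 -0.518 -0.33 ]
 [-0.275  0.439 -0.855  1.27 ]
 [ 0.     0.     0.     1.   ]]
top 496.8566653576485 496.8566653576485 312.8839581694933 231.19864623448422
[[-0.016 -1.     0.025 -0.172]
 [-0.994  0.014 -0.105  0.568]
 [ 0.104 -0.026 -0.994  0.966]
 [ 0.     0.     0.     1.   ]]
{'clock': 0.1, 'qpos': array([ 1.08301804e+00,  2.76516756e-01,  1.50599816e+00,  1.90041893e-05,
        1.36069380e+00, -1.21013582e-01]), 'qd': array([ 0.00026593, -0.00104604, -0.00221093, -0.00049604, -0.00095091,
       -0.00055825]), 'effort': array([ 8.99948682e-04, -4.17697299e+01, -2.46405298e+01, -2.49603636e-04,
        5.72569596e-03, -8.94108041e-06]), 'position': array([0.2061143 , 0.53658869, 0.40393787]), 'ee_rot': array([-2.51045634e-04,  1.82358143e-01,  9.83231842e-01, -7.68101662e-04]), 'contact_force': array([-0.50084856,  0.18599025,  0.58293757]), 'moment': array([-0.00516515,  0.00895781, -0.03158429]), 'gripper_force': 0.0, 'width': 0.08543724324889701}
```

View pics/scene0.png

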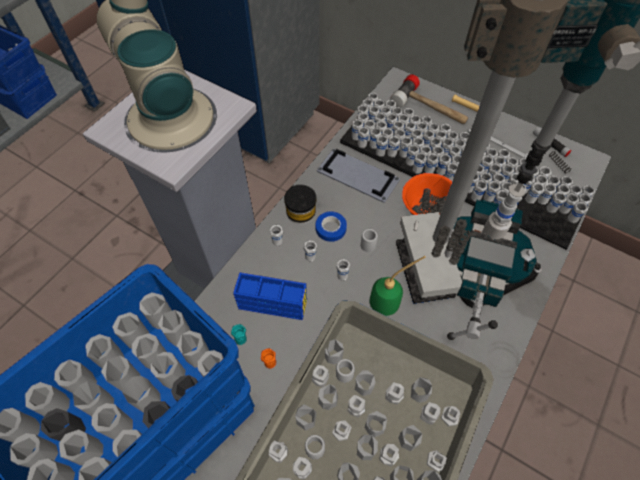

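View pics/top0.png

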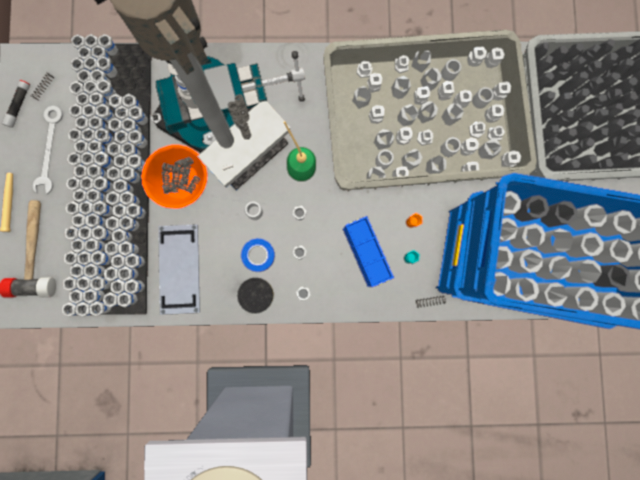

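The scene shows the pile at (271,296), loose couplings at (277,233), (311,250) and (344,268), the sleeve at (370,239) and the cradle at (358,174). In the top view they are at (368,251), (304,293), (299,252), (299,213), (254,210) and (180,268). The orange and turquoise pieces are decoys, and the rack couplings are not wanted. One enlarged crop will confirm this.

```bash
python3 - <<'E'
import cv2,numpy as np
a=cv2.imread("pics/scene0.png")[140:330,220:420]; b=cv2.imread("pics/top0.png")[190:320,150:400]
a=cv2.resize(a,None,fx=3,fy=3,interpolation=cv2.INTER_CUBIC)[:,:]
cv2.imwrite("pics/ca.png",a)
cv2.imwrite("pics/cb.png",cv2.resize(b,None,fx=3.2,fy=3.2,interpolation=cv2.INTER_CUBIC))
E
```

```text
(no output)
```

View pics/ca.png

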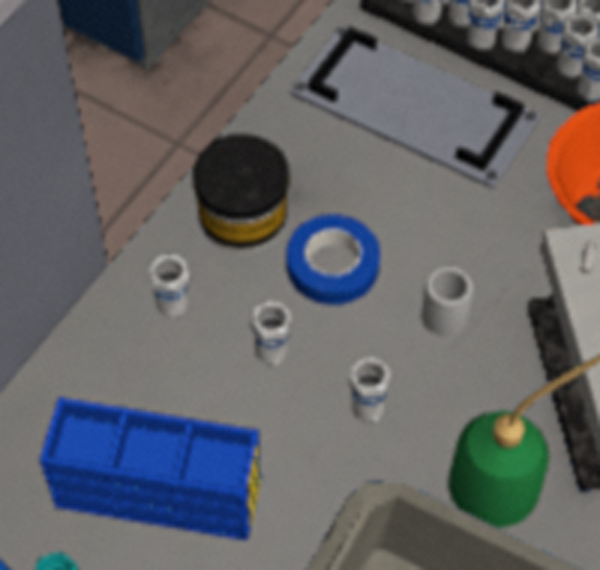

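View pics/cb.png

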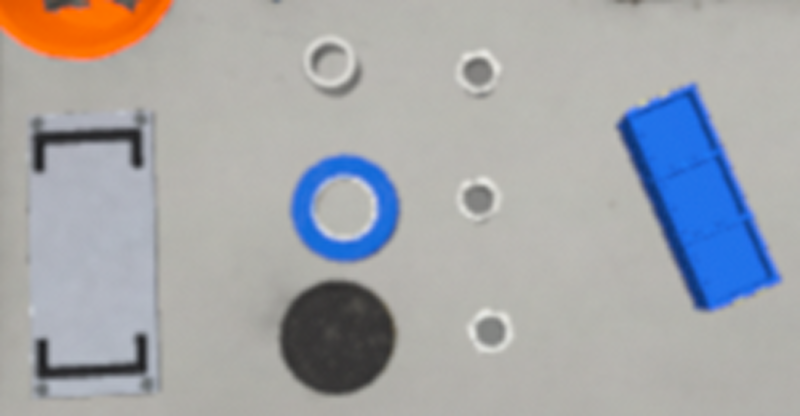

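The crops confirm three loose white hex-topped couplings with blue bands: a at top (303,293), b at (300,252), c at (299,212). The pile's rim and the U-stops are also clear. Next I measure by masks and triangulate.

```bash
cat > h.py <<'E'
import cv2,numpy as np
from rig import manip
def cam(n):
    p=manip.camera_params(n);K=np.array([[p["fx"],0,p["cx"]],[0,p["fy"],p["cy"]],[0,0,1]]);return K,np.array(p["view"])
def ray(n,uv):
    K,V=cam(n);R,t=V[:3,:3],V[:3,3];return -R.T@t,R.T@np.linalg.inv(K)@np.array([uv[0],uv[1],1.])
def plane(n,uv,z):
    o,d=ray(n,uv);return o+d*(z-o[2])/d[2]
def tri(us,ut):
    P=[K@V[:3] for K,V in (cam("scene"),cam("top"))]
    X=cv2.triangulatePoints(P[0],P[1],np.float64(us).reshape(2,1),np.float64(ut).reshape(2,1))[:,0];return X[:3]/X[3]
def proj(n,X):
    K,V=cam(n);q=K@(V[:3,:3]@X+V[:3,3]);return q[:2]/q[2]
def blobs(m,amin):
    c,_=cv2.findContours(m.astype(np.uint8),cv2.RETR_EXTERNAL,cv2.CHAIN_APPROX_NONE)
    return [k for k in c if cv2.contourArea(k)>amin]
def dlt(dx,dy,dz): return np.array([dx,dy,dz])/.5
E
python3 - <<'E'
from h import *
np.set_printoptions(precision=4,suppress=True)
S=cv2.imread("pics/scene0.png");T=cv2.imread("pics/top0.png")
# couplings: hole ellipse in both
for nm,us,ut in(("a",(276.7,230),(303.1,293.4)),("b",(310.7,246.3),(299.7,252.2)),("c",(343.7,265),(299.4,212.5)),("sleeve",(369.3,235),(253.5,209.5))):
    X=tri(us,ut);print(nm,X,"reproj",proj("scene",X)-us,proj("top",X)-ut)
    u,v=map(int,ut);w=T[v-13:v+14,u-13:u+14].astype(int);mx=w.min(2)
    bl=blobs(mx>200,20)
    for k in bl:
        (c,s,an)=cv2.minAreaRect(k);cc,r=cv2.minEnclosingCircle(k);c=np.array(cc)+(u-13,v-13);print("  top ring",c,r,plane("top",c,.048))
# cradle stops
t=T[220:320,155:205];g=t.max(2)
for k in blobs(g<70,15):
    r=cv2.minAreaRect(k);print("stop",np.array(r[0])+(155,220),r[1],r[2])
hull=np.vstack([k for k in blobs(g<70,15)]);r=cv2.minAreaRect(hull);print(r)
bp=cv2.boxPoints(r)+np.float32((155,220));print(np.array([plane("top",p,.018) for p in bp]),plane("top",bp.mean(0),.018))
A=cv2.resize(S[265:325,228:312],None,fx=7,fy=7,interpolation=cv2.INTER_CUBIC)
B=cv2.resize(T[210:294,338:398],None,fx=7,fy=7,interpolation=cv2.INTER_CUBIC)
o=np.zeros((588,588*0+84*7+0,3),np.uint8)
B=np.rot90(B)  # rows: 420 x 588
cv2.imwrite("pics/pile_s.png",np.clip(A*1.3,0,255));cv2.imwrite("pics/pile_t.png",np.rot90(B,-1))
hsv=cv2.cvtColor(T,cv2.COLOR_BGR2HSV);m=cv2.inRange(hsv,(100,120,60),(125,255,255));m[:, :335]=0;m[:,405:]=0;m[:200]=0;m[300:]=0
m2=m&(hsv[...,2]>190).astype(np.uint8)*255
for k in blobs(m2,300): 
    q=cv2.minAreaRect(k);print("top blue",q)
for k in blobs(m,300): print("all",cv2.minAreaRect(k))
E
```

```text
a [ 0.4428 -0.158   0.0478] reproj [-0.7398  0.0721] [-0.5251 -0.6092]
b [ 0.5234 -0.1525  0.0465] reproj [-0.7004  0.0855] [-0.4745 -0.571 ]
c [ 0.6024 -0.1531  0.0455] reproj [-0.6326  0.092 ] [-0.4086 -0.5085]
sleeve [ 0.6098 -0.062   0.0427] reproj [-0.4892  0.0826] [-0.3226 -0.415 ]
stop [178.0477 301.2389] (10.52650260925293, 32.641815185546875) 86.3086166381836
stop [176.9745 236.2105] (10.607385635375977, 32.3057746887207) 88.15238952636719
((22.5059871673584, 48.88271713256836), (75.86573791503906, 32.167945861816406), 89.10482788085938)
[[0.5707 0.1267 0.018 ]
 [0.5708 0.062  0.018 ]
 [0.4186 0.0583 0.018 ]
 [0.4187 0.122  0.018 ]] [0.4941 0.0923 0.018 ]
top blue ((369.1820068359375, 251.20166015625), (67.62386322021484, 23.762826919555664), 66.37062072753906)
all ((367.63446044921875, 251.87872314453125), (67.62386322021484, 27.141159057617188), 66.37062072753906)[ WARN:0@0.239] global loadsave.cpp:1063 imwrite_ Unsupported depth image for selected encoder is fallbacked to CV_8U.
```

View pics/pile_s.png

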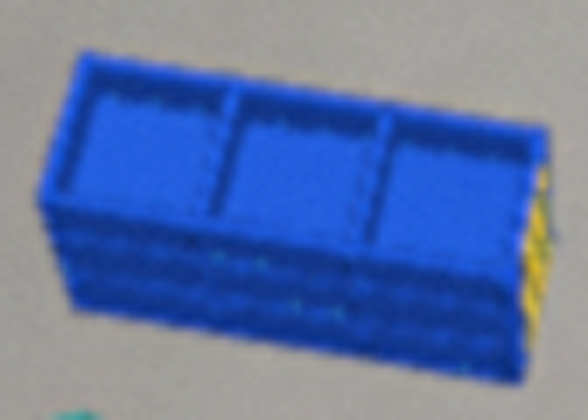

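View pics/pile_t.png

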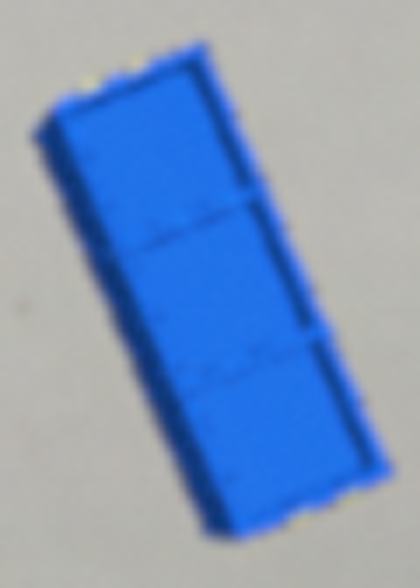

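The crops show the rim corners clearly. Scene crop: (83,58), (545,132), (518,275), (45,203). Top crop: (235,538), (60,103), (207,43), (392,472). Triangulating.

```bash
python3 - <<'E'
from h import *
np.set_printoptions(precision=4,suppress=True)
s=np.array([(83,58),(545,132),(518,275),(45,203)])/7+(228,265)-.43
t=np.array([(232,538),(60,103),(207,43),(392,472)])/7+(338,210)-.43
X=np.array([tri(a,b) for a,b in zip(s,t)]);print(X,X.mean(0))
d=lambda i,j:np.linalg.norm((X[i]-X[j])[:2]);print(d(0,1),d(3,2),d(1,2),d(0,3))
for n,u in(("scene",s),("top",t)):
    for z in (.079,):
        P=np.array([plane(n,p,z) for p in u]);v=P[1]+P[2]-P[0]-P[3];print(n,P.mean(0),np.degrees(np.arctan2(v[1],v[0])))
# cradle: stop tops at outer corners from scene crop
u=np.array([(349,25),(313,93),(478,172),(523,98)])/3+(220,140)
print(np.array([plane("scene",p,.018) for p in u]))
# plate outline top
T=cv2.imread("pics/top0.png").astype(int)
t=T[215:325,150:210];m=(t[...,0]-t[...,2]>8)&(t.max(2)>120)
for k in blobs(m,500):
    r=cv2.minAreaRect(k);c=np.array(r[0])+(150,215);print("plate",c,r[1],r[2],plane("top",c,.006))
# couplings: project both onto z .048 
for us,ut in(((276.7,230),(303.1,293.4)),((310.7,246.3),(299.7,252.2)),((343.7,265),(299.4,212.5))):print(plane("scene",us,.048),plane("top",ut,.048))
for n,us in(("spring",(430,301)),("turq",(411,257)),("orange",(415,220)),("tape",(258,254)),("tin",(255,295)),("oiler",(301,163))):print(n,plane("top",us,.02))
E
```

```text
[[ 0.4527 -0.2883  0.075 ]
 [ 0.5724 -0.2429  0.0818]
 [ 0.5891 -0.2828  0.0833]
 [ 0.4711 -0.3308  0.0788]] [ 0.5213 -0.2862  0.0797]
0.12804655794988573 0.12739509955178524 0.04323812171552597 0.0463211861213098
scene [ 0.5217 -0.2856  0.079 ] 22.757269340338983
top [ 0.5212 -0.2866  0.079 ] 20.984685014486526
[[0.4169 0.1249 0.018 ]
 [0.43   0.0506 0.018 ]
 [0.574  0.0527 0.018 ]
 [0.5687 0.1335 0.018 ]]
plate [178.4922 269.1901] (87.5162582397461, 38.98750686645508) 88.5497817993164 [0.4938 0.0932 0.006 ]
[ 0.4441 -0.1571  0.048 ] [ 0.4416 -0.159   0.048 ]
[ 0.525  -0.1524  0.048 ] [ 0.5222 -0.1535  0.048 ]
[ 0.604  -0.1535  0.048 ] [ 0.601  -0.1539  0.048 ]
spring [ 0.4216 -0.4146  0.02  ]
turq [ 0.5108 -0.3794  0.02  ]
orange [ 0.5865 -0.3904  0.02  ]
tape [ 0.5215 -0.0693  0.02  ]
tin [ 0.4395 -0.0629  0.02  ]
oiler [ 0.708  -0.1586  0.02  ]
```

Emit:
carry_out(
  linear=[
    [0.0197,-0.0514,-0.0059],
    [0.0197,-0.0514,-0.0059],
    [0.0197,-0.0514,-0.0059],
    [0.0197,-0.0514,-0.0059],
    [0.0197,-0.0514,-0.0059],
    [0.0197,-0.0514,-0.0059],
    [0.0197,-0.0514,-0.0059],
    [0.0197,-0.0514,-0.0059],
  ],
  angular=[
    [0,0,-0.934],
    [0,0,-0.934],
    [0,0,-0.934],
    [0,0,-0.934],
    [0,0,-0.934],
    [0,0,-0.934],
    [0,0,-0.934],
    [0,0,-0.934],
  ],
  hand=[1,1,1,1,1,1,1,1],
  force=30,
)

```text
clock: 0.77
position: [0.2851, 0.3298, 0.3807]
ee_rot: [-0.0, 0.465, 0.885, -0.0]
contact_force: [1.4, 1.0, 0.1]
width: 0.0855
gripper_force: 0.0
```

Emit:
carry_out(
  linear=[
    [0.0197,-0.0514,-0.0059],
    [0.0197,-0.0514,-0.0059],
    [0.0197,-0.0514,-0.0059],
    [0.0197,-0.0514,-0.0059],
    [0.0197,-0.0514,-0.0059],
    [0.0197,-0.0514,-0.0059],
    [0.0197,-0.0514,-0.0059],
    [0.0197,-0.0514,-0.0059],
  ],
  angular=[
    [0,0,-0.934],
    [0,0,-0.934],
    [0,0,-0.934],
    [0,0,-0.934],
    [0,0,-0.934],
    [0,0,-0.934],
    [0,0,-0.934],
    [0,0,-0.934],
  ],
  hand=[1,1,1,1,1,1,1,1],
)

```text
clock: 1.43
position: [0.3638, 0.1242, 0.3572]
ee_rot: [-0.0, 0.705, 0.709, -0.0]
contact_force: [0.5, -0.2, -0.1]
width: 0.0853
gripper_force: 0.0
```

Emit:
carry_out(
  linear=[
    [0.0197,-0.0514,-0.0059],
    [0.0197,-0.0514,-0.0059],
    [0.0197,-0.0514,-0.0059],
    [0.0197,-0.0514,-0.0059],
    [0.0197,-0.0514,-0.0059],
    [0.0197,-0.0514,-0.0059],
    [0.0197,-0.0514,-0.0059],
    [0.0197,-0.0514,-0.0059],
  ],
  angular=[
    [0,0,-0.934],
    [0,0,-0.934],
    [0,0,-0.934],
    [0,0,-0.934],
    [0,0,-0.934],
    [0,0,-0.934],
    [0,0,-0.934],
    [0,0,-0.934],
  ],
  hand=[1,1,1,1,1,1,1,1],
)

```text
clock: 2.1
position: [0.4427, -0.0814, 0.3335]
ee_rot: [-0.0, 0.883, 0.469, -0.0]
contact_force: [0.3, 0.5, 0.5]
width: 0.0854
gripper_force: 0.0
```

Emit:
carry_out(
  linear=[
    [0.0197,-0.0514,-0.0059],
    [0.0197,-0.0514,-0.0059],
    [0.0197,-0.0514,-0.0059],
    [0.0197,-0.0514,-0.0059],
    [0.0197,-0.0514,-0.0059],
    [0.0197,-0.0514,-0.0059],
    [0.0197,-0.0514,-0.0059],
    [0.0197,-0.0514,-0.0059],
  ],
  angular=[
    [0,0,-0.934],
    [0,0,-0.934],
    [0,0,-0.934],
    [0,0,-0.934],
    [0,0,-0.934],
    [0,0,-0.934],
    [0,0,-0.934],
    [0,0,-0.934],
  ],
  hand=[1,1,1,1,1,1,1,1],
)

```text
clock: 2.77
position: [0.5216, -0.2869, 0.3096]
ee_rot: [-0.0, 0.982, 0.189, -0.0]
contact_force: [0.5, 0.4, -0.4]
width: 0.0853
gripper_force: 0.0
```

Emit:
carry_out(
  linear=[
    [0,0,-0.0204],
    [0,0,-0.0204],
    [0,0,-0.0204],
    [0,0,-0.0204],
    [0,0,-0.0204],
    [0,0,-0.0204],
    [0,0,-0.0204],
    [0,0,-0.0204],
  ],
  angular=[
    [0,0,0],
    [0,0,0],
    [0,0,0],
    [0,0,0],
    [0,0,0],
    [0,0,0],
    [0,0,0],
    [0,0,0],
  ],
  hand=[1,1,1,1,1,0.8,0.65,0.65],
)

```text
clock: 3.43
position: [0.5213, -0.2851, 0.2278]
ee_rot: [0.0, 0.982, 0.191, -0.0]
contact_force: [-0.6, -0.1, -0.1]
width: 0.0555
gripper_force: 0.0
```

```bash
python3 - <<'E'
from h import *
S=manip.get_image("scene");cv2.imwrite("pics/s1.png",cv2.resize(S[200:330,200:350],None,fx=4,fy=4,interpolation=cv2.INTER_CUBIC)[:,:,::-1])
s=manip.get_state();print(s["position"],s["width"],s["contact_force"])
E
```

```text
[ 0.5207135  -0.28480334  0.22580668] 0.05565760419193814 [-0.33892822 -0.04251738 -2.09534688]
```

View pics/s1.png

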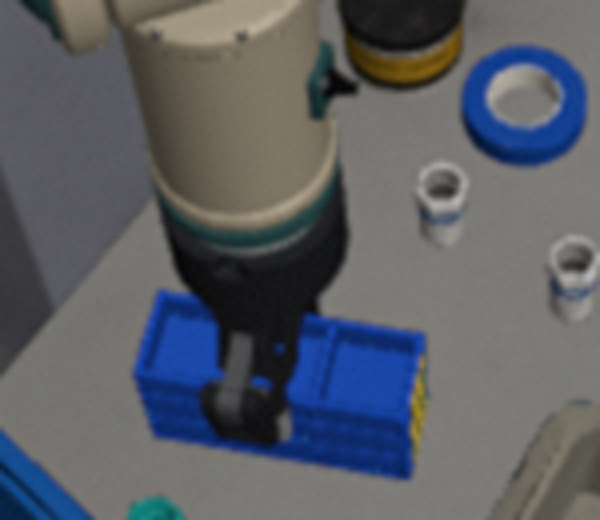

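The view shows the fingers straddling the pile, with the near fingertip at about scene pixel (264,311). I will work out its height before closing.

```bash
python3 - <<'E'
from h import *
for off in(.028,.036,.042):
  for z in(.05,.055,.06,.065,.07):
    a=np.radians(-68.0);print(off,z,proj("scene",np.array([.5207+off*np.cos(a),-.2848+off*np.sin(a),z])).round(1))
s=manip.get_state();print(s["position"],s["contact_force"])
E
```

```text
0.028 0.05 [267.6 307.7]
0.028 0.055 [267.4 306.6]
0.028 0.06 [267.1 305.5]
0.028 0.065 [266.9 304.4]
0.028 0.07 [266.6 303.2]
0.036 0.05 [266.6 311.6]
0.036 0.055 [266.3 310.5]
0.036 0.06 [266.1 309.4]
0.036 0.065 [265.9 308.2]
0.036 0.07 [265.6 307.1]
0.042 0.05 [265.8 314.5]
0.042 0.055 [265.6 313.4]
0.042 0.06 [265.3 312.3]
0.042 0.065 [265.1 311.2]
0.042 0.07 [264.8 310.1]
[ 0.5207135  -0.28480334  0.22580668] [-0.33892822 -0.04251738 -2.09534688]
```

Emit:
carry_out(
  linear=[
    [0.001,-0.0025,0.006],
    [0,0,0],
    [0,0,0],
    [0,0,0],
    [0,0,0],
    [0,0,0],
  ],
  angular=[
    [0,0,0],
    [0,0,0],
    [0,0,0],
    [0,0,0],
    [0,0,0],
    [0,0,0],
  ],
  hand=[0.6,0.55,0.5,0.45,0.45,0.45],
  force=30,
)

```text
clock: 3.98
position: [0.5222, -0.2871, 0.2324]
ee_rot: [0.001, 0.982, 0.191, 0.001]
contact_force: [0.7, -0.9, 1.2]
width: 0.0453
gripper_force: 31.4
```

Emit:
carry_out(
  linear=[
    [0,0,0.004],
    [0,0,0.006],
    [0,0,0.008],
    [0,0,0.012],
    [0,0,0.018],
    [0,0,0.026],
    [0,0,0.034],
    [0,0,0.034],
  ],
  angular=[
    [0,0,0],
    [0,0,0],
    [0,0,0],
    [0,0,0],
    [0,0,0],
    [0,0,0],
    [0,0,0],
    [0,0,0],
  ],
  hand=[0.45,0.45,0.45,0.45,0.45,0.45,0.45,0.45],
)

```text
clock: 4.65
position: [0.5218, -0.2868, 0.3039]
ee_rot: [-0.0, 0.982, 0.191, -0.0]
contact_force: [-1.1, 0.0, -0.8]
width: 0.0452
gripper_force: 31.0
```

```bash
python3 - <<'E'
from h import *
S=manip.get_image("scene")[170:330,200:360];T=manip.get_image("top")[190:310,320:420]
S=cv2.resize(S,(480,480),interpolation=cv2.INTER_CUBIC);T=cv2.resize(T,(400,480),interpolation=cv2.INTER_CUBIC)
cv2.imwrite("pics/l.png",cv2.resize(np.hstack([S,T]),(790,430))[:,:,::-1])
s=manip.get_state();print(s["position"],s["width"],s["contact_force"],s["moment"])
E
```

```text
[ 0.52292073 -0.28754685  0.30640514] 0.04553425247780654 [ 0.32791648 -0.18358582 -1.07866279] [-0.01182898 -0.02403178 -0.00980253]
```

View pics/l.png

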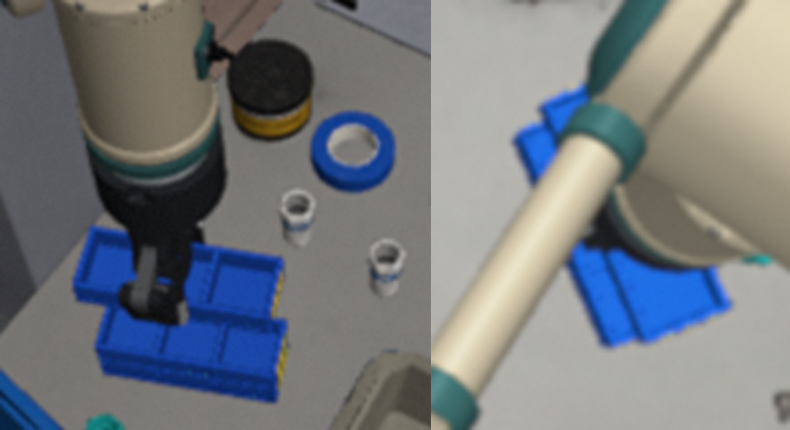

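The carrier lifted alone and level: the scene view shows two carriers still nested beneath it, and the grip is steady. Now over to the cradle.

Emit:
carry_out(
  linear=[
    [-0.0033,0.0474,0],
    [-0.0033,0.0474,0],
    [-0.0033,0.0474,0],
    [-0.0033,0.0474,0],
    [-0.0033,0.0474,0],
    [-0.0033,0.0474,0],
    [-0.0033,0.0474,0],
    [-0.0033,0.0474,0],
  ],
  angular=[
    [0,0,-0.278],
    [0,0,-0.278],
    [0,0,-0.278],
    [0,0,-0.278],
    [0,0,-0.278],
    [0,0,-0.278],
    [0,0,-0.278],
    [0,0,-0.278],
  ],
  hand=[0.45,0.45,0.45,0.45,0.45,0.45,0.45,0.45],
)

```text
clock: 5.42
position: [0.5082, -0.0961, 0.3022]
ee_rot: [-0.0, 0.995, 0.102, -0.0]
contact_force: [0.2, 0.5, -1.7]
width: 0.0456
gripper_force: 31.2
```

Emit:
carry_out(
  linear=[
    [-0.0033,0.0474,0],
    [-0.0033,0.0474,0],
    [-0.0033,0.0474,0],
    [-0.0033,0.0474,0],
    [-0.0033,0.0474,0],
    [-0.0033,0.0474,0],
    [-0.0033,0.0474,0],
    [-0.0033,0.0474,0],
  ],
  angular=[
    [0,0,-0.278],
    [0,0,-0.278],
    [0,0,-0.278],
    [0,0,-0.278],
    [0,0,-0.278],
    [0,0,-0.278],
    [0,0,-0.278],
    [0,0,-0.278],
  ],
  hand=[0.45,0.45,0.45,0.45,0.45,0.45,0.45,0.45],
)

```text
clock: 6.08
position: [0.4949, 0.0935, 0.3022]
ee_rot: [0.0, 1.0, 0.013, -0.0]
contact_force: [1.1, 0.7, -0.9]
width: 0.0452
gripper_force: 31.2
```

Emit:
carry_out(
  linear=[
    [0,0,-0.02],
    [0,0,-0.02],
    [0,0,-0.02],
    [0,0,-0.02],
    [0,0,-0.02],
    [0,0,-0.02],
    [0,0,-0.02],
    [0,0,-0.01],
  ],
  angular=[
    [0,0,0],
    [0,0,0],
    [0,0,0],
    [0,0,0],
    [0,0,0],
    [0,0,0],
    [0,0,0],
    [0,0,0],
  ],
  hand=[0.45,0.45,0.45,0.45,0.45,0.45,0.45,0.45],
)

```text
clock: 6.75
position: [0.4951, 0.0918, 0.226]
ee_rot: [0.0, 1.0, 0.014, -0.001]
contact_force: [-0.6, 0.3, -1.8]
width: 0.0454
gripper_force: 31.3
```

```bash
python3 - <<'E'
from h import *
S=manip.get_image("scene");T=manip.get_image("top")
cv2.imwrite("pics/s2f.png",S[:,:,::-1]);cv2.imwrite("pics/t2f.png",T[:,:,::-1])
a=cv2.resize(S[130:230,300:420],(480,400),interpolation=cv2.INTER_CUBIC);b=cv2.resize(T[215:325,145:215],(255,400),interpolation=cv2.INTER_CUBIC)
cv2.imwrite("pics/h.png",np.hstack([a,b])[:,:,::-1])
s=manip.get_state();print(s["position"],s["width"],s["contact_force"],s["ee_rot"])
E
```

```text
[0.49515398 0.09203668 0.22647167] 0.04530867409535466 [-0.46762533 -0.36365007 -0.76671863] [ 9.21016097e-05  9.99904959e-01  1.37254004e-02 -1.29548695e-03]
```

View pics/h.png

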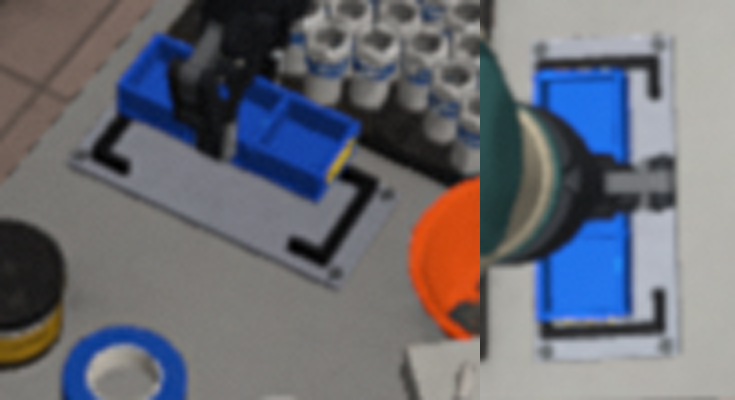

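The hover view shows the carrier over the cradle, roughly centred between the stops. Its rim corners in the top view are at about (161,234), (187,234), (187,302) and (161,302). I compare it with the cradle in the same view.

```bash
python3 - <<'E'
from h import *
np.set_printoptions(precision=4,suppress=True)
c=lambda p,z,n="top":plane(n,p,z)
T=cv2.imread("pics/t2f.png");hsv=cv2.cvtColor(T,cv2.COLOR_BGR2HSV)
m=cv2.inRange(hsv,(100,120,60),(125,255,255));m[:225]=0;m[310:]=0;m[:,:150]=0;m[:,195:]=0
ys,xs=np.where(m);print("blue rows",ys.min(),ys.max(),"cols",np.percentile(xs,1),xs.max())
for z in(.071,.074,.077):
  print(z,np.array([c(p,z) for p in((160.9,233.8),(186.8,233.8),(186.6,302.5),(161,302.5))]).round(4).tolist())
S=[(122,110),(360,125),(322,198),(155,36)]
S=np.array(S)/4+(300,130)
t=np.array([(161,302.5),(186.6,302.5),(186.8,233.8),(160.9,233.8)])
# scene corners: right(+x,+y)=(360,125); near right(+x,-y)=(322,198)
for a,b in((S[1],t[3]),(S[2],t[2])):print("tri",tri(a,b))
E
```

```text
blue rows 233 303 cols 160.0 186
0.071 [[0.5599, 0.1117, 0.071], [0.5592, 0.0624, 0.071], [0.4287, 0.0614, 0.071], [0.4295, 0.1095, 0.071]]
0.074 [[0.5596, 0.1108, 0.074], [0.5589, 0.0617, 0.074], [0.4288, 0.0608, 0.074], [0.4296, 0.1086, 0.074]]
0.077 [[0.5593, 0.11, 0.077], [0.5586, 0.061, 0.077], [0.4289, 0.0601, 0.077], [0.4297, 0.1078, 0.077]]
tri [0.5605 0.1116 0.0734]
tri [0.5622 0.0666 0.0579]
```

Emit:
carry_out(
  linear=[
    [0,0.004,-0.01],
    [0,0,-0.01],
    [0,0,-0.01],
    [0,0,-0.01],
    [0,0,-0.008],
    [0,0,-0.006],
    [0,0,-0.004],
    [0,0,-0.004],
  ],
  angular=[
    [0,0,0],
    [0,0,0],
    [0,0,0],
    [0,0,0],
    [0,0,0],
    [0,0,0],
    [0,0,0],
    [0,0,0],
  ],
  hand=[0.45,0.45,0.45,0.45,0.45,0.45,0.45,0.45],
)

```text
clock: 7.52
position: [0.4955, 0.0943, 0.1965]
ee_rot: [0.0, 1.0, 0.014, -0.0]
contact_force: [0.2, -0.5, -1.3]
width: 0.0454
gripper_force: 31.3
```

Emit:
carry_out(
  linear=[
    [0,0,-0.003],
    [0,0,-0.003],
    [0,0,0],
  ],
  angular=[
    [0,0,0],
    [0,0,0],
    [0,0,0],
  ],
  hand=[0.45,0.45,0.45],
)

```text
clock: 7.77
position: [0.4955, 0.0943, 0.1935]
ee_rot: [0.0, 1.0, 0.014, -0.0]
contact_force: [-0.4, -0.2, -1.6]
width: 0.0453
gripper_force: 31.3
```

Emit:
carry_out(
  linear=[
    [0,0,-0.002],
    [0,0,-0.002],
    [0,0,0],
  ],
  angular=[
    [0,0,0],
    [0,0,0],
    [0,0,0],
  ],
  hand=[0.45,0.45,0.45],
)

```text
clock: 8.02
position: [0.4955, 0.0943, 0.1917]
ee_rot: [0.0, 1.0, 0.014, -0.0]
contact_force: [0.4, 0.5, -1.4]
width: 0.0453
gripper_force: 31.3
```

Emit:
carry_out(
  linear=[
    [0,0,-0.002],
    [0,0,0],
  ],
  angular=[
    [0,0,0],
    [0,0,0],
  ],
  hand=[0.45,0.45],
)

```text
clock: 8.18
position: [0.4955, 0.0943, 0.1906]
ee_rot: [0.0, 1.0, 0.014, -0.0]
contact_force: [0.2, -0.0, -0.3]
width: 0.0455
gripper_force: 31.3
```

Emit:
carry_out(
  linear=[
    [0,0,-0.002],
    [0,0,0],
  ],
  angular=[
    [0,0,0],
    [0,0,0],
  ],
  hand=[0.45,0.45],
)

```text
clock: 8.35
position: [0.4955, 0.0943, 0.1904]
ee_rot: [0.0, 1.0, 0.014, 0.0]
contact_force: [-1.7, -0.4, 4.6]
width: 0.0454
gripper_force: 32.0
```

Emit:
carry_out(
  linear=[
    [0,0,0],
    [0,0,0],
    [0,0,0],
    [0,0,0.01],
    [0,0,0.02],
    [0,0,0.04],
    [0,0,0.06],
    [0,0,0.07],
  ],
  angular=[
    [0,0,0],
    [0,0,0],
    [0,0,0],
    [0,0,0],
    [0,0,0],
    [0,0,0],
    [0,0,0],
    [0,0,0],
  ],
  hand=[0.55,0.65,0.75,0.75,0.75,0.75,0.75,0.75],
)

```text
clock: 9.02
position: [0.4948, 0.0942, 0.2897]
ee_rot: [0.0, 1.0, 0.014, -0.002]
contact_force: [0.7, 0.1, 0.1]
width: 0.0638
gripper_force: 0.0
```

Emit:
carry_out(
  linear=[
    [0,-0.05,0],
    [0,-0.06,0],
    [0,-0.06,0],
    [0,-0.06,0],
    [0,-0.06,0],
    [0,-0.06,0],
    [0,-0.06,0],
    [0,-0.06,0],
  ],
  angular=[
    [0,0,0],
    [0,0,0],
    [0,0,0],
    [0,0,0],
    [0,0,0],
    [0,0,0],
    [0,0,0],
    [0,0,0],
  ],
  hand=[0.6,0.55,0.53,0.53,0.53,0.53,0.53,0.53],
)

```text
clock: 9.68
position: [0.4953, -0.1421, 0.2901]
ee_rot: [0.0, 1.0, 0.014, 0.0]
contact_force: [0.9, -0.0, 1.0]
width: 0.0451
gripper_force: 0.0
```

```bash
python3 - <<'E'
from h import *
np.set_printoptions(precision=4,suppress=True)
S=manip.get_image("scene")[:,:,::-1].copy();T=manip.get_image("top")[:,:,::-1].copy()
cv2.imwrite("pics/s3.png",S);cv2.imwrite("pics/t3.png",T);print(manip.get_state()["position"])
hsv=cv2.cvtColor(T,cv2.COLOR_BGR2HSV)
m=cv2.inRange(hsv,(100,120,190),(125,255,255));m[:225]=0;m[310:]=0;m[:,:150]=0;m[:,205:]=0
k=max(blobs(m,100),key=cv2.contourArea);bp=cv2.boxPoints(cv2.minAreaRect(k));P=np.array([plane("top",p,.037) for p in bp]);print("top bright rim",bp,P,P.mean(0))
hs=cv2.cvtColor(S,cv2.COLOR_BGR2HSV);m=cv2.inRange(hs,(105,120,60),(125,255,255));m[:140]=0;m[210:]=0;m[:,:310]=0;m[:,400:]=0
k=max(blobs(m,100),key=cv2.contourArea);print("scene poly",cv2.approxPolyDP(cv2.convexHull(k),2,True)[:,0].tolist())
o=cv2.resize(S[140:215,310:410],(600,450),interpolation=cv2.INTER_CUBIC)
cv2.imwrite("pics/cell.png",o)
E
```

```text
[ 0.496  -0.1445  0.2902]
top bright rim [[162.8611 235.1116]
 [185.9961 234.7501]
 [187.0283 300.8121]
 [163.8934 301.1736]] [[0.5607 0.1173 0.037 ]
 [0.5608 0.0717 0.037 ]
 [0.4308 0.0683 0.037 ]
 [0.4309 0.1133 0.037 ]] [0.4958 0.0926 0.037 ]
scene poly [[329, 160], [338, 149], [387, 170], [388, 173], [380, 187], [375, 189], [330, 167]]
```

View pics/cell.png

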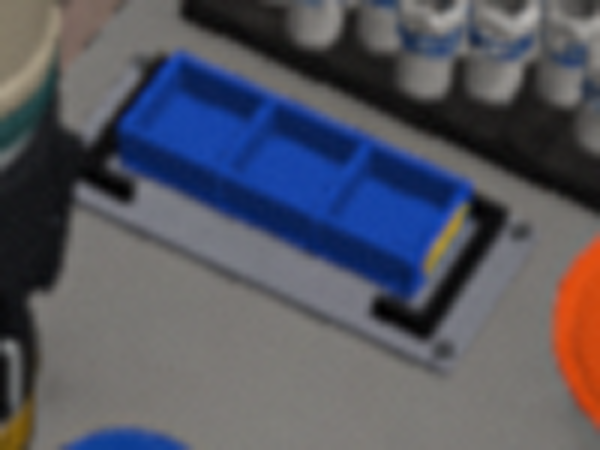

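The last view shows the carrier flat in the cradle between both stops. The top view reads its rim as 130 × 45.5 mm, and it sits 1.5 mm from the TCP placing. Next is coupling c, the farthest.

Emit:
carry_out(
  linear=[
    [0.0426,-0.0046,0],
    [0.0426,-0.0046,0],
    [0.0426,-0.0046,0],
    [0.0426,-0.0046,0],
    [0.0426,-0.0046,0],
    [0,0,-0.01],
    [0,0,-0.02],
    [0,0,-0.03],
  ],
  angular=[
    [0,0,0],
    [0,0,0],
    [0,0,0],
    [0,0,0],
    [0,0,0],
    [0,0,0],
    [0,0,0],
    [0,0,0],
  ],
  hand=[0.53,0.53,0.53,0.53,0.53,0.53,0.53,0.53],
)

```text
clock: 10.45
position: [0.6017, -0.1515, 0.2599]
ee_rot: [0.0, 1.0, 0.014, 0.0]
contact_force: [0.3, 0.0, 0.6]
width: 0.0453
gripper_force: 0.0
```

```bash
python3 - <<'E'
from h import *
np.set_printoptions(precision=4,suppress=True)
T=manip.get_image("top")[:,:,::-1].copy();S=manip.get_image("scene")[:,:,::-1].copy();cv2.imwrite("pics/t4.png",T);cv2.imwrite("pics/s4.png",S);print(manip.get_state()["position"])
# refine couplings' rims in first top image (white ring hull centroid), and hex orientation by 6th harmonic
T=cv2.imread("pics/top0.png")
for nm,(u,v) in dict(a=(303,293),b=(299,252),c=(299,212)).items():
    w=cv2.resize(T[v-13:v+14,u-13:u+14],None,fx=8,fy=8,interpolation=cv2.INTER_CUBIC).min(2)
    bl=max(blobs(w>195,300),key=cv2.contourArea);h=cv2.convexHull(bl);M=cv2.moments(h);c=np.array((M["m10"],M["m01"]))/M["m00"]
    d=bl[:,0]-c;th=np.arctan2(d[:,1],d[:,0]);r=np.hypot(*d.T)
    o=np.argsort(th);q=np.linspace(-np.pi,np.pi,360);rr=np.interp(q,th[o],r[o]);f=(rr*np.exp(-6j*q)).mean()
    px=(c+.5)/8-.5+(u-13,v-13);X=plane("top",px,.048);print(nm,px,X,"meanr",rr.mean()/8,"h6",abs(f)/8,"corner deg img",np.degrees(-np.angle(f))/6)
E
```

```text
[ 0.5998 -0.151   0.2568]
a [302.8845 292.9245] [ 0.4426 -0.1586  0.048 ] meanr 6.8644907749126345 h6 0.1416319836835628 corner deg img 7.472938818550037
b [302.7346 249.4987] [ 0.5274 -0.1595  0.048 ] meanr 4.279157325153452 h6 0.02829103368349793 corner deg img 12.975612498699745
c [298.6589 211.1595] [ 0.6037 -0.1525  0.048 ] meanr 6.014403477540734 h6 0.0793609934329739 corner deg img -7.651874595436046
```

```bash
python3 - <<'E'
from h import *
np.set_printoptions(precision=4,suppress=True)
for f in("top0","t3"):
  T=cv2.imread(f"pics/{f}.png")
  for nm,(u,v) in dict(a=(303,293),b=(300,252),c=(299,212)).items():
    w=cv2.resize(T[v-13:v+14,u-13:u+14],None,fx=8,fy=8,interpolation=cv2.INTER_CUBIC).min(2)
    bg=np.median(w);out=[]
    for th in(bg+15,bg+22,bg+30):
      pts=np.vstack(blobs(w>th,60) or [np.zeros((1,1,2),int)]);pts=pts[np.hypot(*(pts[:,0]-108).T)<75];h=cv2.convexHull(pts)
      m=np.zeros(w.shape,np.uint8);cv2.fillPoly(m,[h],1);M=cv2.moments(h);c=np.array((M["m10"],M["m01"]))/max(M["m00"],1)
      k=blobs(m,10);
      if not k: continue
      d=k[0][:,0]-c;t=np.arctan2(d[:,1],d[:,0]);r=np.hypot(*d.T);o=np.argsort(t);q=np.linspace(-np.pi,np.pi,360,endpoint=False);rr=np.interp(q,t[o],r[o],period=2*np.pi);F=(rr*np.exp(-6j*q)).mean()
      px=(c+.5)/8-.5+(u-13,v-13);X=plane("top",px,.048);out.append((X[:2].round(4).tolist(),round(rr.mean()/8,2),round(abs(F)/8,2),round(np.degrees(-np.angle(F))/6,1)))
    print(f,nm,bg,*out)
E
```

```text
top0 a 175.0 ([0.4426, -0.1586], np.float64(7.15), np.float64(0.09), np.float64(8.6)) ([0.4426, -0.1586], np.float64(6.88), np.float64(0.08), np.float64(8.7)) ([0.4426, -0.1586], np.float64(6.57), np.float64(0.08), np.float64(7.8))
top0 b 178.0 ([0.5239, -0.1523], np.float64(6.83), np.float64(0.05), np.float64(-17.1)) ([0.5243, -0.1521], np.float64(6.38), np.float64(0.05), np.float64(-11.7)) ([0.5272, -0.15], np.float64(4.46), np.float64(0.06), np.float64(-2.7))
top0 c 178.0 ([0.6031, -0.1529], np.float64(6.68), np.float64(0.09), np.float64(-8.7)) ([0.6039, -0.1525], np.float64(6.1), np.float64(0.07), np.float64(-7.5)) ([0.6093, -0.1561], np.float64(3.41), np.float64(0.08), np.float64(20.2))
t3 a 127.0 ([0.4368, -0.159], np.float64(2.85), np.float64(0.36), np.float64(27.5)) ([0.4365, -0.1588], np.float64(2.87), np.float64(0.35), np.float64(27.7)) ([0.4361, -0.1586], np.float64(2.95), np.float64(0.32), np.float64(28.6))Traceback (most recent call last):
  File "<stdin>", line 10, in <module>
cv2.error: OpenCV(4.12.0) /io/opencv/modules/imgproc/src/drawing.cpp:2426: error: (-215:Assertion failed) p.checkVector(2, CV_32S) > 0 in function 'fillPoly'
```

Harmonics give hexagon corners nearly along y, so I turn the fingers about 20° onto flats: c −23°, b −18°, a +20°.

Emit:
carry_out(
  linear=[
    [0.002,0.001,0],
    [0,0,0],
    [0,0,0],
    [0,0,0],
    [0,0,0],
    [0,0,-0.02],
    [0,0,-0.03],
    [0,0,-0.03],
  ],
  angular=[
    [0,0,-1],
    [0,0,-1],
    [0,0,-1],
    [0,0,-1],
    [0,0,-1],
    [0,0,0],
    [0,0,0],
    [0,0,0],
  ],
  hand=[0.53,0.53,0.53,0.53,0.53,0.53,0.53,0.53],
)

```text
clock: 11.22
position: [0.6024, -0.1514, 0.2195]
ee_rot: [0.0, 0.983, -0.184, 0.0]
contact_force: [-0.3, -1.4, 0.1]
width: 0.0454
gripper_force: 0.0
```

Emit:
carry_out(
  linear=[
    [0,0,-0.02],
    [0,0,-0.012],
    [0,0,-0.006],
    [0,0,0],
    [0,0,0],
    [0,0,0],
    [0,0,0],
    [0,0,0],
  ],
  angular=[
    [0,0,0],
    [0,0,0],
    [0,0,0],
    [0,0,0],
    [0,0,0],
    [0,0,0],
    [0,0,0],
    [0,0,0],
  ],
  hand=[0.53,0.53,0.53,0.45,0.35,0.25,0.2,0.2],
  force=30,
)

```text
clock: 11.88
position: [0.6033, -0.1518, 0.2014]
ee_rot: [0.0, 0.983, -0.185, 0.001]
contact_force: [0.8, -0.7, 2.2]
width: 0.0242
gripper_force: 29.9
```

Emit:
carry_out(
  linear=[
    [0,0,0.01],
    [0,0,0.02],
    [0,0,0.03],
    [0,0,0.04],
    [0,0,0.05],
    [0,0,0.05],
    [-0.013,0.0495,0],
    [-0.013,0.0495,0],
  ],
  angular=[
    [0,0,0],
    [0,0,0],
    [0,0,0],
    [0,0,0],
    [0,0,0],
    [0,0,0],
    [0,0,0.5],
    [0,0,0.5],
  ],
  hand=[0.2,0.2,0.2,0.2,0.2,0.2,0.2,0.2],
)

```text
clock: 12.55
position: [0.5908, -0.1029, 0.3039]
ee_rot: [0.001, 0.989, -0.146, 0.003]
contact_force: [-0.3, 0.6, -1.4]
width: 0.0247
gripper_force: 29.7
```

Emit:
carry_out(
  linear=[
    [-0.013,0.0495,0],
    [-0.013,0.0495,0],
    [-0.013,0.0495,0],
    [-0.013,0.0495,0],
    [-0.013,0.0495,0],
    [-0.013,0.0495,0],
    [-0.013,0.0495,0],
    [-0.013,0.0495,0],
  ],
  angular=[
    [0,0,0.5],
    [0,0,0.5],
    [0,0,0.5],
    [0,0,0.5],
    [0,0,0.5],
    [0,0,0.5],
    [0,0,0.5],
    [0,0,0.5],
  ],
  hand=[0.2,0.2,0.2,0.2,0.2,0.2,0.2,0.2],
)

```text
clock: 13.22
position: [0.5375, 0.097, 0.3018]
ee_rot: [0.0, 1.0, 0.015, 0.001]
contact_force: [-0.4, 0.2, -0.9]
width: 0.0247
gripper_force: 29.7
```

Emit:
carry_out(
  linear=[
    [0,0,0],
    [0,0,-0.02],
    [0,0,-0.03],
    [0,0,-0.04],
    [0,0,-0.03],
    [0,0,-0.016],
    [0,0,-0.01],
    [0,0,0],
  ],
  angular=[
    [0,0,0],
    [0,0,0],
    [0,0,0],
    [0,0,0],
    [0,0,0],
    [0,0,0],
    [0,0,0],
    [0,0,0],
  ],
  hand=[0.2,0.2,0.2,0.2,0.2,0.2,0.2,0.2],
)

```text
clock: 13.88
position: [0.538, 0.0952, 0.2268]
ee_rot: [0.0, 1.0, 0.013, -0.001]
contact_force: [0.3, -0.5, -0.2]
width: 0.0246
gripper_force: 29.8
```

Emit:
carry_out(
  linear=[
    [0,0,-0.006],
    [0,0,-0.006],
    [0,0,-0.004],
    [0,0,0],
  ],
  angular=[
    [0,0,0],
    [0,0,0],
    [0,0,0],
    [0,0,0],
  ],
  hand=[0.2,0.2,0.2,0.2],
)

```text
clock: 14.22
position: [0.538, 0.0958, 0.2198]
ee_rot: [0.0, 1.0, 0.014, 0.0]
contact_force: [0.0, -0.7, -1.4]
width: 0.0243
gripper_force: 29.8
```

Emit:
carry_out(
  linear=[
    [0,0,-0.002],
    [0,0,0],
  ],
  angular=[
    [0,0,0],
    [0,0,0],
  ],
  hand=[0.2,0.2],
)

```text
clock: 14.38
position: [0.5381, 0.0958, 0.2189]
ee_rot: [0.0, 1.0, 0.014, 0.0]
contact_force: [-0.4, -0.4, -0.7]
width: 0.0245
gripper_force: 29.8
```

Emit:
carry_out(
  linear=[
    [0,0,-0.002],
    [0,0,0],
  ],
  angular=[
    [0,0,0],
    [0,0,0],
  ],
  hand=[0.2,0.2],
)

```text
clock: 14.55
position: [0.5382, 0.0959, 0.2184]
ee_rot: [0.0, 1.0, 0.014, 0.0]
contact_force: [-0.5, -1.0, 3.0]
width: 0.0246
gripper_force: 30.2
```

Emit:
carry_out(
  linear=[
    [0,0,0],
    [0,0,0],
    [0,0,0],
    [0,0,0.01],
    [0,0,0.02],
    [0,0,0.04],
    [0,0,0.05],
    [0,0,0.05],
  ],
  angular=[
    [0,0,0],
    [0,0,0],
    [0,0,0],
    [0,0,0],
    [0,0,0],
    [0,0,0],
    [0,0,0],
    [0,0,0],
  ],
  hand=[0.35,0.45,0.53,0.53,0.53,0.53,0.53,0.53],
)

```text
clock: 15.22
position: [0.5378, 0.0958, 0.3041]
ee_rot: [0.0, 1.0, 0.014, -0.0]
contact_force: [0.1, 0.4, 0.1]
width: 0.0452
gripper_force: 0.0
```

Emit:
carry_out(
  linear=[
    [-0.0029,-0.0493,0],
    [-0.0029,-0.0493,0],
    [-0.0029,-0.0493,0],
    [-0.0029,-0.0493,0],
    [-0.0029,-0.0493,0],
    [-0.0029,-0.0493,0],
    [-0.0029,-0.0493,0],
    [-0.0029,-0.0493,0],
  ],
  angular=[
    [0,0,-0.384],
    [0,0,-0.384],
    [0,0,-0.384],
    [0,0,-0.384],
    [0,0,-0.384],
    [0,0,-0.384],
    [0,0,-0.384],
    [0,0,-0.384],
  ],
  hand=[0.53,0.53,0.53,0.53,0.53,0.53,0.53,0.53],
)

```text
clock: 15.88
position: [0.5262, -0.1026, 0.3038]
ee_rot: [0.0, 0.994, -0.109, 0.001]
contact_force: [1.2, 0.0, 0.2]
width: 0.0451
gripper_force: 0.0
```

Emit:
carry_out(
  linear=[
    [-0.0029,-0.0493,0],
    [-0.0029,-0.0493,0],
    [0,0,0],
    [0,0,-0.02],
    [0,0,-0.03],
    [0,0,-0.04],
    [0,0,-0.04],
    [0,0,-0.03],
  ],
  angular=[
    [0,0,-0.384],
    [0,0,-0.384],
    [0,0,0],
    [0,0,0],
    [0,0,0],
    [0,0,0],
    [0,0,0],
    [0,0,0],
  ],
  hand=[0.53,0.53,0.53,0.53,0.53,0.53,0.53,0.53],
)

```text
clock: 16.55
position: [0.5229, -0.1492, 0.2212]
ee_rot: [-0.0, 0.99, -0.139, -0.001]
contact_force: [-0.4, 0.1, -0.3]
width: 0.0456
gripper_force: 0.0
```

Emit:
carry_out(
  linear=[
    [0,0,-0.024],
    [0,0,-0.014],
    [0,0,-0.006],
    [0,0,0],
    [0,0,0],
    [0,0,0],
    [0,0,0],
    [0,0,0],
  ],
  angular=[
    [0,0,0],
    [0,0,0],
    [0,0,0],
    [0,0,0],
    [0,0,0],
    [0,0,0],
    [0,0,0],
    [0,0,0],
  ],
  hand=[0.53,0.53,0.53,0.45,0.35,0.25,0.2,0.2],
)

```text
clock: 17.22
position: [0.5238, -0.1507, 0.2015]
ee_rot: [0.0, 0.99, -0.139, 0.001]
contact_force: [-0.3, -0.2, 1.6]
width: 0.0244
gripper_force: 29.8
```

```bash
python3 - <<'E'
from h import *
S=manip.get_image("scene")[:,:,::-1].copy();cv2.imwrite("pics/s5.png",S)
p=proj("scene",np.array([.538,.0957,.065])).round().astype(int);print(p)
w=S[p[1]-12:p[1]+25,p[0]-14:p[0]+15].min(2);m=w>140
for k in blobs(m,30):
    r=cv2.boundingRect(k);print("white",r[0]+p[0]-14,r[1]+p[1]-12,r[2:],cv2.contourArea(k))
q=proj("scene",np.array([.538,.0957,.017]));print(q)
E
```

```text
[377 164]
[374.65694961 178.12968649]
```

```bash
python3 - <<'E'
from h import *
S=cv2.imread("pics/s5.png");R=cv2.imread("pics/s3.png")
print(S[150:186:2,360:394:2].min(2));print(cv2.cvtColor(S,cv2.COLOR_BGR2HSV)[150:186:2,360:394:2,1])
b=cv2.imread("pics/scene0.png");print(b[222:246:2,268:286:2].min(2))
E
```

```text
[[ 16  16  22  29  29  26  25  27  57  91 110 117 114  44  70  92  93]
 [ 44  15  16  16  21  25  26  27  60  96 116 123 112  32  75  95 107]
 [ 99  86  69  26  11  16  19  24  52  99 119 123  86  27  74 103 122]
 [108 104 102  93  68  30  14  18  19  38  67  67  36  28  43  75 101]
 [ 39  77 109 102 101  94  69  30  14  18  17  20  28  29  28  29  31]
 [  8  15  39  72 103  99 103 115  98  57  19  13  19  25  28  28  29]
 [ 12  10   8  14  23  68 146 139 119 115 104  39  15  13  18  26  28]
 [ 16  11  10   7  11  85 130 100  90  68  99 111  82  43  14  13  16]
 [ 23  20  15  12  14  76 134 105  88  70 120 128 102 100  83  45  15]
 [ 24  23  24  20  20  66 122 133 138 149 163  86  74 107 107 103  84]
 [ 24  22  22  21  17  42  87 110 153 159 135  38  12  33  81 110 108]
 [ 24  22  22  18  17  30  62  69  87  98  51   5   7  16  29  73 106]
 [ 22  21  21  15  19  50  61  78  90  92  68  12  16  83  40  10  35]
 [ 13  17  17  20  21  61  84 121 141 140  69  13  62  67  48  15  14]
 [  8  12  11  16  19  49  89 115 137 144  55  29  82  94  82  16  26]
 [ 15   9   9   9  11  13  29  71 1
[... 1226 characters left out ...]
  54  28  28  18]
 [220 231 227 227 223 223 201 132  26  19 211  33 122  46  21  30  19]
 [ 39 128 201 234 222 233 222 228 202 203 177 150  25  24  18  20  19]
 [ 20  16  34  96 175 235 228 218 233 234  73  50  33  26  18  19  19]]
[[113 115 113 114 114 114 114 114 116]
 [114 113 115 125 116 128 117 113 116]
 [115 114 158 149 127 150 154 118 116]
 [113 137 139 110 106  88 129 133 114]
 [116 141 116 110  92  89 109 150 114]
 [114 131 129  65  58  71 157 157 112]
 [116 117 144 135 154 173 155 122 115]
 [116 111 104 115 136 149 128 103 119]
 [117 111  59  74  78  97 123 123 120]
 [119 117  85  96 103 126 146 129 118]
 [116 118  93 100 121 142 149 125 117]
 [116 118 115 102 125 140 135 117 118]]
```

Coupling c stands upright in its cell: its rim shows at about (376,164), against a predicted (377,164). Coupling b is gripped on its flats, so I carry it to the middle cell.

Emit:
carry_out(
  linear=[
    [0,0,0.01],
    [0,0,0.02],
    [0,0,0.03],
    [0,0,0.04],
    [0,0,0.05],
    [0,0,0.05],
    [-0.0055,0.049,0],
    [-0.0055,0.049,0],
  ],
  angular=[
    [0,0,0],
    [0,0,0],
    [0,0,0],
    [0,0,0],
    [0,0,0],
    [0,0,0],
    [0,0,0.384],
    [0,0,0.384],
  ],
  hand=[0.2,0.2,0.2,0.2,0.2,0.2,0.2,0.2],
)

```text
clock: 17.93
position: [0.5187, -0.1024, 0.3035]
ee_rot: [0.001, 0.994, -0.109, 0.003]
contact_force: [0.0, 0.1, -1.5]
width: 0.0245
gripper_force: 29.8
```

Emit:
carry_out(
  linear=[
    [-0.0055,0.049,0],
    [-0.0055,0.049,0],
    [-0.0055,0.049,0],
    [-0.0055,0.049,0],
    [-0.0055,0.049,0],
    [-0.0055,0.049,0],
    [-0.0055,0.049,0],
    [-0.0055,0.049,0],
  ],
  angular=[
    [0,0,0.384],
    [0,0,0.384],
    [0,0,0.384],
    [0,0,0.384],
    [0,0,0.384],
    [0,0,0.384],
    [0,0,0.384],
    [0,0,0.384],
  ],
  hand=[0.2,0.2,0.2,0.2,0.2,0.2,0.2,0.2],
)

```text
clock: 18.6
position: [0.4955, 0.0954, 0.3015]
ee_rot: [0.0, 1.0, 0.015, 0.0]
contact_force: [-0.5, -0.2, -1.8]
width: 0.0244
gripper_force: 29.8
```

Emit:
carry_out(
  linear=[
    [0,0,0],
    [0,0,-0.02],
    [0,0,-0.03],
    [0,0,-0.04],
    [0,0,-0.03],
    [0,0,-0.016],
    [0,0,-0.01],
    [0,0,0],
  ],
  angular=[
    [0,0,0],
    [0,0,0],
    [0,0,0],
    [0,0,0],
    [0,0,0],
    [0,0,0],
    [0,0,0],
    [0,0,0],
  ],
  hand=[0.2,0.2,0.2,0.2,0.2,0.2,0.2,0.2],
)

```text
clock: 19.27
position: [0.4959, 0.0936, 0.2268]
ee_rot: [0.0, 1.0, 0.013, -0.001]
contact_force: [0.4, -0.7, -1.8]
width: 0.0245
gripper_force: 29.9
```

Emit:
carry_out(
  linear=[
    [0,0,-0.006],
    [0,0,-0.006],
    [0,0,-0.004],
    [0,0,-0.002],
    [0,0,0],
  ],
  angular=[
    [0,0,0],
    [0,0,0],
    [0,0,0],
    [0,0,0],
    [0,0,0],
  ],
  hand=[0.2,0.2,0.2,0.2,0.2],
)

```text
clock: 19.68
position: [0.496, 0.0943, 0.2188]
ee_rot: [0.0, 1.0, 0.014, 0.0]
contact_force: [0.5, 0.4, -1.0]
width: 0.0245
gripper_force: 29.9
```

Emit:
carry_out(
  linear=[
    [0,0,-0.002],
    [0,0,0],
  ],
  angular=[
    [0,0,0],
    [0,0,0],
  ],
  hand=[0.2,0.2],
)

```text
clock: 19.85
position: [0.4962, 0.0944, 0.2185]
ee_rot: [0.0, 1.0, 0.014, 0.0]
contact_force: [-1.5, 0.0, 3.1]
width: 0.0243
gripper_force: 30.4
```

Emit:
carry_out(
  linear=[
    [0,0,0],
    [0,0,0],
    [0,0,0],
    [0,0,0.01],
    [0,0,0.02],
    [0,0,0.04],
    [0,0,0.05],
    [0,0,0.05],
  ],
  angular=[
    [0,0,0],
    [0,0,0],
    [0,0,0],
    [0,0,0],
    [0,0,0],
    [0,0,0],
    [0,0,0],
    [0,0,0],
  ],
  hand=[0.35,0.45,0.53,0.53,0.53,0.53,0.53,0.53],
)

```text
clock: 20.52
position: [0.4958, 0.0943, 0.3042]
ee_rot: [0.0, 1.0, 0.014, -0.0]
contact_force: [0.6, 1.0, -0.6]
width: 0.0452
gripper_force: 0.0
```

Emit:
carry_out(
  linear=[
    [-0.0106,-0.0502,0],
    [-0.0106,-0.0502,0],
    [-0.0106,-0.0502,0],
    [-0.0106,-0.0502,0],
    [-0.0106,-0.0502,0],
    [-0.0106,-0.0502,0],
    [-0.0106,-0.0502,0],
    [-0.0106,-0.0502,0],
  ],
  angular=[
    [0,0,0.436],
    [0,0,0.436],
    [0,0,0.436],
    [0,0,0.436],
    [0,0,0.436],
    [0,0,0.436],
    [0,0,0.436],
    [0,0,0.436],
  ],
  hand=[0.53,0.53,0.53,0.53,0.53,0.53,0.53,0.53],
)

```text
clock: 21.18
position: [0.4532, -0.1076, 0.3038]
ee_rot: [0.0, 0.988, 0.154, 0.001]
contact_force: [0.1, 0.5, 0.3]
width: 0.0455
gripper_force: 0.0
```

Emit:
carry_out(
  linear=[
    [-0.0106,-0.0502,0],
    [-0.0106,-0.0502,0],
    [0,0,0],
    [0,0,-0.02],
    [0,0,-0.03],
    [0,0,-0.04],
    [0,0,-0.04],
    [0,0,-0.03],
  ],
  angular=[
    [0,0,0.436],
    [0,0,0.436],
    [0,0,0],
    [0,0,0],
    [0,0,0],
    [0,0,0],
    [0,0,0],
    [0,0,0],
  ],
  hand=[0.53,0.53,0.53,0.53,0.53,0.53,0.53,0.53],
)

```text
clock: 21.85
position: [0.4429, -0.1561, 0.2223]
ee_rot: [-0.0, 0.982, 0.187, 0.0]
contact_force: [-0.2, 0.2, 0.0]
width: 0.0451
gripper_force: 0.0
```

Emit:
carry_out(
  linear=[
    [0,0,-0.024],
    [0,0,-0.014],
    [0,0,-0.006],
    [0,0,0],
    [0,0,0],
    [0,0,0],
    [0,0,0],
    [0,0,0],
  ],
  angular=[
    [0,0,0],
    [0,0,0],
    [0,0,0],
    [0,0,0],
    [0,0,0],
    [0,0,0],
    [0,0,0],
    [0,0,0],
  ],
  hand=[0.53,0.53,0.53,0.45,0.35,0.25,0.2,0.2],
)

```text
clock: 22.52
position: [0.4433, -0.1567, 0.2016]
ee_rot: [0.0, 0.982, 0.187, 0.001]
contact_force: [-0.1, 1.2, 5.1]
width: 0.0245
gripper_force: 29.8
```

Emit:
carry_out(
  linear=[
    [0,0,0.01],
    [0,0,0.02],
    [0,0,0.03],
    [0,0,0.04],
    [0,0,0.05],
    [0,0,0.05],
    [0.0022,0.05,0],
    [0.0022,0.05,0],
  ],
  angular=[
    [0,0,0],
    [0,0,0],
    [0,0,0],
    [0,0,0],
    [0,0,0],
    [0,0,0],
    [0,0,-0.436],
    [0,0,-0.436],
  ],
  hand=[0.2,0.2,0.2,0.2,0.2,0.2,0.2,0.2],
)

```text
clock: 23.18
position: [0.446, -0.1073, 0.3028]
ee_rot: [0.002, 0.989, 0.151, 0.002]
contact_force: [0.3, -0.5, -1.6]
width: 0.0247
gripper_force: 29.7
```

Emit:
carry_out(
  linear=[
    [0.0022,0.05,0],
    [0.0022,0.05,0],
    [0.0022,0.05,0],
    [0.0022,0.05,0],
    [0.0022,0.05,0],
    [0.0022,0.05,0],
    [0.0022,0.05,0],
    [0.0022,0.05,0],
  ],
  angular=[
    [0,0,-0.436],
    [0,0,-0.436],
    [0,0,-0.436],
    [0,0,-0.436],
    [0,0,-0.436],
    [0,0,-0.436],
    [0,0,-0.436],
    [0,0,-0.436],
  ],
  hand=[0.2,0.2,0.2,0.2,0.2,0.2,0.2,0.2],
)

```text
clock: 23.85
position: [0.4537, 0.0945, 0.301]
ee_rot: [0.0, 1.0, 0.013, 0.0]
contact_force: [0.2, 0.4, -1.2]
width: 0.0246
gripper_force: 29.7
```

Emit:
carry_out(
  linear=[
    [0,0,0],
    [0,0,-0.02],
    [0,0,-0.03],
    [0,0,-0.04],
    [0,0,-0.03],
    [0,0,-0.016],
    [0,0,-0.01],
    [0,0,0],
  ],
  angular=[
    [0,0,0],
    [0,0,0],
    [0,0,0],
    [0,0,0],
    [0,0,0],
    [0,0,0],
    [0,0,0],
    [0,0,0],
  ],
  hand=[0.2,0.2,0.2,0.2,0.2,0.2,0.2,0.2],
)

```text
clock: 24.52
position: [0.4539, 0.093, 0.2271]
ee_rot: [0.0, 1.0, 0.014, -0.001]
contact_force: [-0.6, -0.7, -0.7]
width: 0.0246
gripper_force: 29.8
```

Emit:
carry_out(
  linear=[
    [0,0,-0.006],
    [0,0,-0.006],
    [0,0,-0.004],
    [0,0,-0.002],
    [0,0,0],
  ],
  angular=[
    [0,0,0],
    [0,0,0],
    [0,0,0],
    [0,0,0],
    [0,0,0],
  ],
  hand=[0.2,0.2,0.2,0.2,0.2],
)

```text
clock: 24.93
position: [0.454, 0.0933, 0.2188]
ee_rot: [0.0, 1.0, 0.014, 0.0]
contact_force: [-0.4, 0.0, -1.4]
width: 0.0247
gripper_force: 29.8
```

Emit:
carry_out(
  linear=[
    [0,0,-0.002],
    [0,0,0],
  ],
  angular=[
    [0,0,0],
    [0,0,0],
  ],
  hand=[0.2,0.2],
)

```text
clock: 25.1
position: [0.4542, 0.0934, 0.2185]
ee_rot: [0.0, 1.0, 0.014, 0.0]
contact_force: [-1.3, 0.5, 5.3]
width: 0.0243
gripper_force: 30.3
```

Seated at the same height as the others. Release, retreat, and check numerically.

Emit:
carry_out(
  linear=[
    [0,0,0],
    [0,0,0],
    [0,0,0],
    [0,0,0.01],
    [0,0,0.02],
    [0,0,0.04],
    [0,0,0.06],
    [0,0,0.06],
  ],
  angular=[
    [0,0,0],
    [0,0,0],
    [0,0,0],
    [0,0,0],
    [0,0,0],
    [0,0,0],
    [0,0,0],
    [0,0,0],
  ],
  hand=[0.35,0.45,0.53,0.53,0.53,0.53,0.53,0.53],
)

```text
clock: 25.77
position: [0.4536, 0.0933, 0.3134]
ee_rot: [0.0, 1.0, 0.014, -0.001]
contact_force: [0.7, -0.6, -0.9]
width: 0.0451
gripper_force: 0.0
```

Emit:
carry_out(
  linear=[
    [-0.02,-0.06,0],
    [-0.02,-0.06,0],
    [-0.02,-0.06,0],
    [-0.02,-0.06,0],
    [-0.02,-0.06,0],
    [-0.02,-0.06,0],
    [-0.02,-0.06,0],
    [0,0,0],
  ],
  angular=[
    [0,0,0],
    [0,0,0],
    [0,0,0],
    [0,0,0],
    [0,0,0],
    [0,0,0],
    [0,0,0],
    [0,0,0],
  ],
  hand=[0.53,0.53,0.53,0.53,0.53,0.53,0.53,0.53],
)

```text
clock: 26.43
position: [0.383, -0.1206, 0.3132]
ee_rot: [0.002, 1.0, 0.012, 0.0]
contact_force: [0.9, 0.4, -0.2]
width: 0.0447
gripper_force: 0.0
```

```bash
python3 - <<'E'
from h import *
np.set_printoptions(precision=4,suppress=True,linewidth=160)
S=manip.get_image("scene")[:,:,::-1].copy();T=manip.get_image("top")[:,:,::-1].copy();cv2.imwrite("pics/s9.png",S);cv2.imwrite("pics/t9.png",T)
hsv=cv2.cvtColor(T,cv2.COLOR_BGR2HSV)
m=((hsv[...,1]<70)).astype(np.uint8);m[:236]=0;m[300:]=0;m[:,:164]=0;m[:,186:]=0
for k in blobs(m,20):
    c,r=cv2.minEnclosingCircle(k);print("coupling top",np.round(c,1),round(r,1),plane("top",c,.065))
b=cv2.inRange(hsv,(100,120,60),(125,255,255));q=b.copy();q[:225]=0;q[310:]=0;q[:,:150]=0;q[:,205:]=0
h=cv2.convexHull(np.vstack(blobs(q,15)));print("carrier",cv2.minAreaRect(h))
# bystanders: changed pixels vs. first image
hs=cv2.cvtColor(S,cv2.COLOR_BGR2HSV)
for n,p in dict(c0=(.4537,.0931),c1=(.4957,.0943),c2=(.5377,.0955)).items():
    print(n,"scene sat along axis",[int(hs[tuple(proj("scene",np.array([*p,z])).round().astype(int)[::-1])][1]) for z in(.062,.055,.05,.045,.04)])
for f,I,J in(("top0",T,cv2.imread("pics/top0.png")),("scene0",S,cv2.imread("pics/scene0.png"))):
    d=cv2.absdiff(I,J).max(2)>45;d=cv2.morphologyEx(d.astype(np.uint8),cv2.MORPH_OPEN,np.ones((2,2)))
    print(f,[cv2.boundingRect(k) for k in blobs(d,6)])
E
```

```text
coupling top [172.8 290.1] 8.4 [0.4524 0.0891 0.065 ]
coupling top [173.6 267.5] 8.8 [0.4953 0.0883 0.065 ]
coupling top [173. 246.] 8.6 [0.5366 0.09   0.065 ]
carrier ((175.0, 268.0), (66.0, 26.0), 90.0)
c0 scene sat along axis [14, 9, 10, 6, 51]
c1 scene sat along axis [12, 10, 9, 11, 0]
c2 scene sat along axis [11, 12, 6, 8, 74]
top0 [(98, 472, 11, 8), (261, 442, 21, 38), (134, 442, 47, 38), (273, 441, 24, 39), (280, 428, 18, 14), (298, 423, 8, 13), (291, 421, 3, 6), (280, 415, 11, 13), (210, 377, 7, 14), (163, 370, 45, 75), (210, 368, 7, 5), (311, 362, 24, 52), (291, 357, 40, 62), (317, 345, 5, 9), (221, 324, 92, 84), (211, 314, 28, 42), (222, 313, 27, 48), (267, 312, 57, 31), (251, 311, 8, 4), (202, 310, 28, 52), (239, 300, 12, 12), (301, 291, 7, 7), (168, 287, 9, 9), (362, 266, 5, 8), (297, 249, 7, 8), (168, 243, 9, 8), (163, 236, 28, 67), (347, 231, 7, 13), (364, 217, 31, 63), (297, 210, 7, 7)]
scene0 [(284, 304, 17, 5), (263, 300, 16, 6), (241, 297, 18, 5), (303, 290, 5, 15), (286, 289, 17, 5), (264, 286, 18, 5), (243, 282, 18, 5), (234, 274, 73, 25), (338, 271, 5, 5), (342, 266, 6, 3), (310, 247, 6, 5), (261, 160, 10, 12), (227, 152, 32, 37), (331, 151, 59, 40), (269, 145, 4, 10), (266, 118, 14, 31), (265, 69, 9, 8), (116, 63, 79, 55), (110, 62, 28, 50), (272, 0, 11, 18), (175, 0, 95, 154), (112, 0, 36, 11), (100, 0, 62, 50)]
```

All three couplings stand upright in their cells, with centres 42 mm apart. In the scene view, pixels changed only at the pile, the cradle, the vacated coupling spots and the arm. I'm handing it in.

```bash
python3 -c "
from rig import manip
print(manip.sign_off())"
```

```text
the job is handed in; nothing more can be done
None
```

I set the top carrier flat in the cradle between its end stops, stood couplings a, b and c upright in cells 0, 1 and 2, and handed the job in at about 26.5 s; before/after images showed no bystander moved, though I did not measure the two remaining carriers separately.

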